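Draw the bench magnifier out over the culture dish and hold it

ROBOT

A 6-joint arm with a two-finger parallel gripper is mounted at the origin on a cart in front of the work surface, level with it; the furniture and walls round the work are solid. World frame = base frame: x ahead of the robot, y to its left, z up, the work surface at z = 0. Lengths are in m, angles in rad, forces in N, time in s.
With the tool pointing down it reaches from about 0.3 to 0.775 m from the base axis. Payload 14.6 kg.
Tool frame: the origin (TCP) lies on the front face of the gripper's body, between the roots of the fingers; the fingertips stand 97 mm ahead of it and the grasp point (between the pads) lies 78 mm ahead of it; z points along the fingers, y is the direction in which the jaws open and shut (so a half turn about z gives the same grasp; the last joint's range is limited). The gripper opens to 94 mm and grips with 3 to 60 N. Pads are 16 mm wide; open, the fingers measure 119 mm over their backs; the gripper's body (75 mm by 177 mm) begins 78 mm behind the grasp point.
Start: joints at [-1.264, 0.3, 1.521, -0, 1.321, -0.067], TCP at [0.201, -0.512, 0.303] pointing down, gripper open.
Joint ranges: [-3.03, 3.03], [-0.79, 2.21], [0.23, 2.52], [-1.04, 4.18], [0, 3.07], [-2.55, 2.55]. Speed limits (rad/s): [2.22, 2.22, 2.57, 3.14, 3.14, 3.14].

INTERFACE

Orientations are given as [roll, pitch, yaw] about the fixed x, y, z axes, in that order (R = Rz(yaw) Ry(pitch) Rx(roll)).
In Python, from station import ctrl gives the robot as it stands. The module is installed in compiled form; this text tells all that it offers.
- The arm moves only by the shell command python3 -m pendant 'ROWS' [FORCE]. ROWS is JSON, a list of rows, each an object of numbers: "rx", "ry", "rz": the turn, a rotation vector about the tool's x, y, z each as a share of 4 degrees, from -1 to 1; "tx", "ty", "tz": the shift along the tool's x, y, z each as a share of 0.04 m, from -1 to 1; "grip": the gripper command: -1 is fully open, 1 is shut, values between are in proportion. A call has 1 to 8 rows; each row shifts and turns the pose as measured when the row begins, along the tool's axes as they then stand; what a row does not reach is not made up. A row lasts 1/12 s, in which the tool goes at most 41.7 mm and 7.16 degrees, less where a joint would pass 70% of its speed; a pose out of reach is approached as far as the arm can. A call with a number of a shift or a turn outside -1 to 1 is refused whole. A call with a gripper value outside its range is refused whole. The fingers move at their own pace and stop on an object; FORCE is the grip in N (left out, the last holds). Time passes only in rows, so rows that do not move let the fingers close. It gives the time, the measured TCP pose, the force and the opening at its end, in the units of the state.
- ctrl.get_obs(): the state, without advancing time (a new reading comes with each control period).
- ctrl.camera(name): name is "scene" or "side" or "wrist"; returns a dict with "pixels" (420x560x3 uint8, blue, green, red), "fx", "fy", "cx", "cy" (pixels), "world_from_camera" (4x4, takes a point from camera to world coordinates). Camera axes: x right, y up, looking along -z (the intrinsics and any distortion apply to the point x, -y, -z); pixel columns grow to the right and rows downward; lengths in m; the calibration is good to about 2 mm. A picture is of the moment at which its call begins. There is no depth.
- ctrl.hand_in(): hands the job in, once; it reports no verdict.
The state is a dict: "time_s": time; "qpos": joint angles; "joint_vel": joint speeds; "tau": joint torques, N m; "ee_pos": TCP position; "eef_rot": TCP orientation; "force": force on the tool from outside, world axes, zero at the start; "moment": the same for the moment, N m; "grip_width": finger opening in m.
Only numpy, scipy, OpenCV 4.12 (cv2) and the standard library are available. Lean on these libraries where they do the work, as an engineer would, in place of code of your own. Each camera call takes 0.05 s, during which the arm holds its last target.

TASK

Bring the bench magnifier over the culture dish for a reading: swing its boom round until the lens is centred above the petri dish, squeeze the blue lock button on the side of the black grip to free the telescoping arm, and draw the arm out until the orange pointer stands on the red mark of the scale. The arm springs back if let go, so finish while still holding the grip there with the button squeezed in; leave the dish on its table and the bottles and cup beside it where they are.

Things in the scene. Friction and masses are not known exactly. Their poses are not given: they have to be found in the camera images.
- pivot (a point): axis of the upright steel post (18 mm diameter, on a grey round foot of 128 mm diameter, fixed to the worktop), at the height of the boom's axis, 105 mm above the worktop. The boom turns level about this point; the post's black cap ends at 136 mm above the worktop.
- grip_center (a point): centre of the black grip block (40 mm along the boom, 30 across, 34 high), 178 mm from the pivot axis when parked; the line from pivot to it is the boom's direction. Take it from above, fingers across the boom, one on the blue button, one on the opposite face. With the button 37 mm across, 31 when in. Free at the sides; below is only the dish table's bar, top 30 mm above the worktop.
- button_face (a point): centre of the outer face of the blue lock button (26 mm along the boom, 20 mm high, two white lines), 7 mm proud of the side of the grip block that faces roughly toward the robot.
- lens_center (a point): centre of the round lens (black rim, 72 mm outer diameter, 12 mm high), 72 mm beyond the grip centre in line with the boom, rigid with the grip.
- pointer_tip (a point): tip of the orange pointer that runs back from the grip along the top of the boom and moves with the grip.
- red_mark (a point): red line across the scale on top of the boom's outer tube, 142 mm from the pivot axis and fixed to the tube (white strip, short black lines every 10 mm, the red one last, farthest from the post); 80 mm further out than the pointer when parked.
- dish_center (a point): centre of the pink petri dish (60 mm diameter, 14 high, half-way up at 37 mm above the worktop) on its aluminium table, 330 mm from the pivot axis, just where the lens stands with the pointer on the red mark. The table turns stiffly on the same post, at an angle that differs from start to start and must stay.
- telescope (a joint): extension of the telescoping arm in m: 0 parked (start), 0.080 with the pointer on the red mark, 0.110 full out. It cannot be drawn out until the lock button is in; a spring draws it back with 2.6 N parked, 3.6 N at the red mark.
- boom (a joint): swing angle of the boom about the post in rad, growing counter-clockwise seen from above, with light friction (0.12 N m). It equals joint tray when the lens lies in line with the dish.
- tray (a joint): angle of the dish table about the same post in rad, same zero and sense as joint boom.
- lock (a joint): travel of the lock button in m: 0 out, 0.006 fully in; the arm is free above 0.0045. It needs 2 N to start and 4 N to go fully in, and springs out when let go.
- cup: specimen cup with orange lid, 63 mm diameter, 72 mm high, standing loose on the worktop, origin under its centre; a bystander.
- oil: small brown bottle with black cap, 26 mm diameter, 60 mm high, loose, origin under its centre; a bystander.
- stain: violet dropper bottle, 37 mm diameter, 106 mm high, loose, origin under its centre; a bystander.

How it is judged:
On the way, in this order (a step that is already met when the one before it is completed fails the run):
1. the lock button is squeezed in by the fingers while the arm is still parked (value of joint lock above 0.0045 m and value of joint telescope below 0.02 m and contact force between the fingers and lock above 1 N), for 0.1 s.
2. the arm is drawn out more than half-way to the red mark in the gripper (value of joint telescope above 0.045 m and contact force between the fingers and telescope above 1 N), for 0.1 s.
At the end, for the whole second after the job is handed in: The fingers still squeeze the grip, lock button in over 4.5 mm; pointer at rest within 4 mm of the red mark; lens centre within 15 mm of the dish centre seen from above; dish moved under 15 mm; cup and bottles upright, moved under 30 mm (x of pointer_tip in the frame of red_mark between -0.004 and 0.004 m and horizontal distance between lens_center and dish_center below 0.015 m and value of joint lock above 0.0045 m and contact force between the fingers and lock above 1 N and contact force between the fingers and telescope above 1 N and velocity of joint telescope between -0.01 and 0.01 m/s and distance of dish_center from where it was at the start of the episode below 0.015 m and distance of each of cup, oil, stain from where it was at the start of the episode below 0.03 m and angle between each of cup, oil, stain's own z axis and vertical below 0.2 rad); the arm keeps its last pose, push and grip.
It fails at once if the dish is pushed away on its table (distance of dish_center from where it was at the start of the episode above 0.015 m).
It fails at once if a bottle or the cup is knocked over (angle between any of cup, oil, stain's own z axis and vertical above 0.5 rad).
It also fails if it takes over 35 s, if anything falls off the work surface, if the arm or the gripper's body presses on something with over 40 N, if the wrist force passes 120 N, or if a joint passes its speed limit or range.

## Working session

There is one attempt and no reset: what is moved stays moved. The work goes in short steps, Python scripts to look and compute and a shell command to move; the robot and the scene stay as the last step left them, time stands still between calls to the robot, and variables do not carry over. Pictures are saved under pics/ and viewed, and the job is handed in when it is done.

```bash
mkdir -p pics
cat > h.py <<'E'
from station import ctrl
import cv2, numpy as np
def save(n,f):
    c=ctrl.camera(n); cv2.imwrite('pics/'+f,c['pixels']); np.save('pics/'+f+'.npy',c,allow_pickle=True); return c
def load(f): return np.load('pics/'+f+'.npy',allow_pickle=True).item()
def ray(c,u,v):
    T=np.array(c['world_from_camera']); d=T[:3,:3]@np.array([(u-c['cx'])/c['fx'],-(v-c['cy'])/c['fy'],-1]); return T[:3,3],d
def onz(c,u,v,z):
    o,d=ray(c,u,v); return o+d*(z-o[2])/d[2]
def proj(c,p):
    T=np.array(c['world_from_camera']); q=T[:3,:3].T@(np.array(p)-T[:3,3]); return c['cx']+c['fx']*q[0]/-q[2], c['cy']-c['fy']*q[1]/-q[2]
E
python3 - <<'E'
from h import *
for n in ['scene','side','wrist']:
    c=save(n,n+'0.png'); print(n,c.keys(),c['fx'],c['world_from_camera'])
print(ctrl.get_obs())
E
```

```text
scene dict_keys(['pixels', 'fx', 'fy', 'cx', 'cy', 'world_from_camera']) 517.2258542803955 [[ 0.14004874  0.62667995 -0.76658893 -0.63783479]
 [-0.99009546  0.09634913 -0.10211672 -0.07517339]
 [ 0.00986567  0.77329754  0.63396655  1.07871208]
 [ 0.          0.          0.          1.        ]]
side dict_keys(['pixels', 'fx', 'fy', 'cx', 'cy', 'world_from_camera']) 447.72912791730624 [[-0.8251408   0.28807643 -0.48595744 -0.0757027 ]
 [-0.56458727 -0.45034941  0.69168391  0.969613  ]
 [-0.01959281  0.84510199  0.53424596  0.781147  ]
 [ 0.          0.          0.          1.        ]]
wrist dict_keys(['pixels', 'fx', 'fy', 'cx', 'cy', 'world_from_camera']) 347.8935057167737 [[ 0.36558833  0.8983692   0.24347065  0.27110868]
 [-0.93077571  0.35323049  0.09425921 -0.48431371]
 [-0.00132169 -0.26107663  0.96531717  0.38408276]
 [ 0.          0.          0.          1.        ]]
{'time_s': 0.15, 'qpos': array([-1.26363016e+00,  3.00321685e-01,  1.52139426e+00, -3.70082352e-05,
        1.32067325e+00, -6.66259897e-02]), 'joint_vel': array([ 0.00058673, -0.00266294, -0.00129228, -0.00130058, -0.00080558,
       -0.00260797]), 'tau': array([-3.38461768e-04, -5.31961870e+01, -3.52824819e+01,  7.07043777e-02,
        2.35639204e-02, -5.97511826e-05]), 'ee_pos': array([ 0.20078002, -0.51193696,  0.30224729]), 'eef_rot': array([-3.14079549e+00, -1.72614685e-05,  3.73801329e-01]), 'force': array([-0.24308821, -0.32310993,  0.00099223]), 'moment': array([-0.00954286,  0.01868588,  0.01762554]), 'grip_width': 0.09380488755848818}
```

View pics/scene0.png

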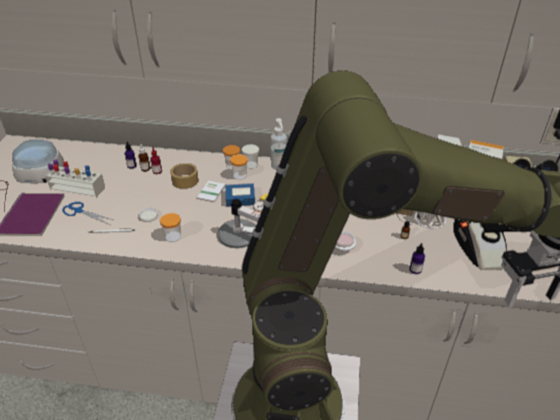

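View pics/side0.png

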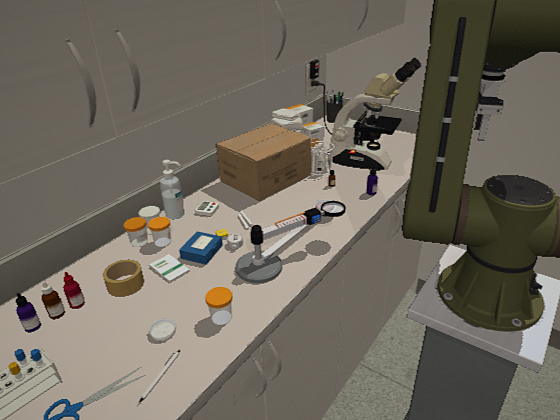

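View pics/wrist0.png

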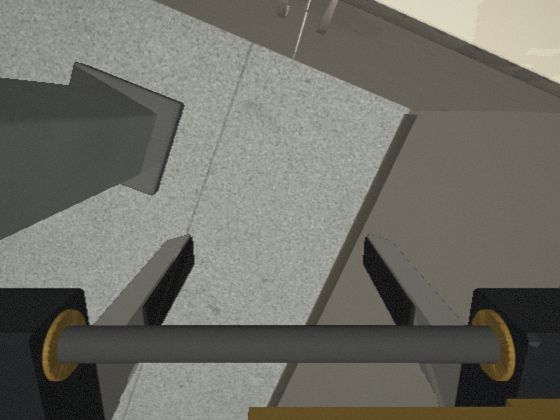

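Run:
```python
from h import *
a=load('side0.png')['pixels'][180:290,220:400]
cv2.imwrite('pics/z1.png',cv2.resize(a,None,fx=4.4,fy=4.4,interpolation=cv2.INTER_CUBIC))
a=load('scene0.png')['pixels'][170:290,200:450]
cv2.imwrite('pics/z2.png',cv2.resize(a,None,fx=3.2,fy=3.2,interpolation=cv2.INTER_CUBIC))
```

```text
(no output)
```

View pics/z1.png

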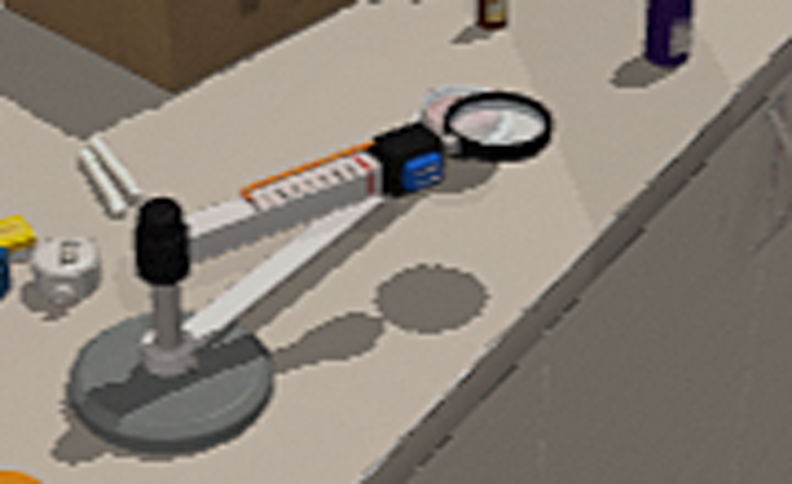

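View pics/z2.png

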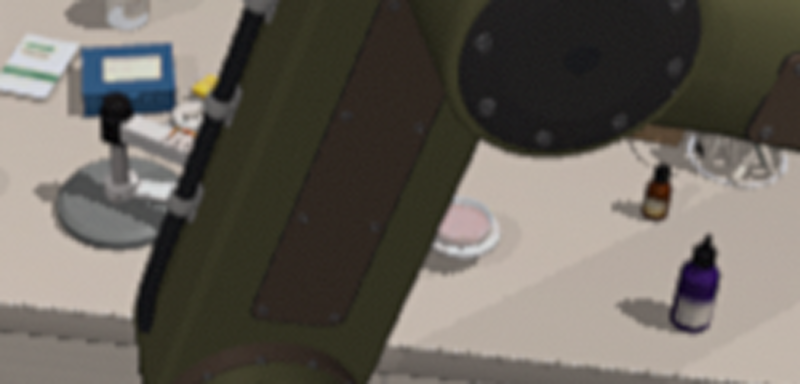

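Run:
```python
from h import *
s=load('side0.png');c=load('scene0.png')
# black cap, top
print('cap side',onz(s,256,227,.136),'scene',onz(c,200+115/3.2,170+98/3.2,.136))
print('foot side',onz(s,220+171/4.4,180+387/4.4,.008),'scene',onz(c,200+117/3.2,170+203/3.2,.005))
piv=(onz(s,256,227,.136)+onz(c,236,200.6,.136))/2
L=onz(s,333.2,208.6,.105); B=onz(s,316.4,219,.105)
D=onz(c,345.3,239.4,.042)
for n,p in (('lens',L),('btn',B),('dish',D)):
    d=p-piv; print(n,p,np.hypot(d[0],d[1]),np.arctan2(d[1],d[0]))
for n,(u,v) in dict(cup=(219,320),oil=(332,186),stain=(371,193)).items(): print(n,onz(s,u,v,0))
print('cupscene',onz(c,172,240,0),'oil',onz(c,404,238,0),'stain',onz(c,417,272,0))
```

```text
cap side [0.5480571  0.23587732 0.136     ] scene [0.54542259 0.23163875 0.136     ]
foot side [0.54233031 0.24307387 0.008     ] scene [0.54598676 0.23657378 0.005     ]
lens [0.44958687 0.00625201 0.105     ] 0.24733817576340705 -1.9747871497604297
btn [0.46146425 0.07878394 0.105     ] 0.17685318550582302 -2.074415184435436
dish [ 0.5279152  -0.10122767  0.042     ] 0.33543979230916066 -1.6271644271126824
cup [0.50909518 0.44173118 0.        ]
oil [ 0.61169068 -0.27571132  0.        ]
stain [ 0.47165182 -0.30442591  0.        ]
cupscene [0.49129227 0.42878875 0.        ] oil [ 0.60946473 -0.28388094  0.        ] stain [ 0.46478189 -0.3161251   0.        ]
```

```bash
cat >> h.py <<'E'
from scipy.spatial.transform import Rotation as Ro
def rem(target,yaw):
    o=ctrl.get_obs(); R=Ro.from_euler('xyz',o['eef_rot']).as_matrix()
    T=Ro.from_euler('xyz',[np.pi,0,yaw]).as_matrix()
    print('t',round(o['time_s'],2),'pos',o['ee_pos'].round(4),'rot',o['eef_rot'].round(3),'F',o['force'].round(1),'w',round(o['grip_width'],4))
    print('shift rows',(R.T@(np.array(target)-o['ee_pos'])/.04).round(2),'turn rows',(Ro.from_matrix(R.T@T).as_rotvec(degrees=True)/4).round(2))
E
python3 -m pendant '[{"rz":-1},{"rz":-1},{"rz":-1},{"rz":-1},{"rz":-1},{"rz":-1},{"rz":-1},{"rz":-1}]' 
python3 -m pendant '[{"rz":-1},{"rz":-1},{"rz":-1},{"rz":-0.5}]' 
python3 -c "
from h import *
rem([.42,.03,.30],1.168)"
```

```text
t 0.15 pos [ 0.2008 -0.5119  0.3022] rot [-3.141 -0.     0.374] F [-0.2 -0.3  0. ] w 0.0938
shift rows [ 10.05 -10.61   0.06] turn rows [-1.000e-02 -0.000e+00 -1.138e+01]$[0]: bad value
$[0]: bad value
```

```bash
python3 -m pendant '[{"rx":0,"ry":0,"rz":-1,"tx":0,"ty":0,"tz":0,"grip":-1}]'; python3 -c "
from h import *
rem([.42,.03,.30],1.168)"
```

```text
time_s: 0.23
ee_pos: [0.2008, -0.5119, 0.302]
eef_rot: [-3.14, -0.0, 0.442]
force: [-0.3, -0.5, -0.1]
grip_width: 0.094
t 0.23 pos [ 0.2008 -0.5119  0.302 ] rot [-3.14  -0.     0.442] F [-0.3 -0.5 -0.1] w 0.094
shift rows [10.75 -9.9   0.06] turn rows [-2.000e-02 -1.000e-02 -1.039e+01]
```

```bash
python3 -m pendant '[{"rx":0,"ry":0,"rz":-1,"tx":0.7,"ty":-0.6,"tz":0,"grip":-1},{"rx":0,"ry":0,"rz":-1,"tx":0.7,"ty":-0.6,"tz":0,"grip":-1},{"rx":0,"ry":0,"rz":-1,"tx":0.75,"ty":-0.6,"tz":0,"grip":-1},{"rx":0,"ry":0,"rz":-1,"tx":0.75,"ty":-0.5,"tz":0,"grip":-1},{"rx":0,"ry":0,"rz":-1,"tx":0.8,"ty":-0.4,"tz":0,"grip":-1},{"rx":0,"ry":0,"rz":-1,"tx":0.8,"ty":-0.4,"tz":0,"grip":-1},{"rx":0,"ry":0,"rz":-1,"tx":0.8,"ty":-0.3,"tz":0,"grip":-1},{"rx":0,"ry":0,"rz":-1,"tx":0.8,"ty":-0.2,"tz":0,"grip":-1}]'; python3 -c "
from h import *
rem([.42,.03,.30],1.168)"
```

```text
time_s: 0.9
ee_pos: [0.298, -0.2344, 0.299]
eef_rot: [-3.137, -0.003, 1.021]
force: [2.0, -0.8, 0.1]
grip_width: 0.0939
t 0.9 pos [ 0.298  -0.2344  0.299 ] rot [-3.137e+00 -3.000e-03  1.021e+00] F [ 2.  -0.8  0.1] w 0.0939
shift rows [ 7.23 -0.85  0.  ] turn rows [-0.07 -0.05 -2.11]
```

```bash
python3 -m pendant '[{"rx":0,"ry":0,"rz":-1,"tx":0.95,"ty":-0.1,"tz":0,"grip":-1},{"rx":0,"ry":0,"rz":-1,"tx":0.95,"ty":0,"tz":0,"grip":-1},{"rx":0,"ry":0,"rz":0,"tx":0.95,"ty":0,"tz":0,"grip":-1},{"rx":0,"ry":0,"rz":0,"tx":0.95,"ty":0,"tz":0,"grip":-1},{"rx":0,"ry":0,"rz":0,"tx":0.95,"ty":0,"tz":0,"grip":-1},{"rx":0,"ry":0,"rz":0,"tx":0.9,"ty":0,"tz":0,"grip":-1},{"rx":0,"ry":0,"rz":0,"tx":0,"ty":0,"tz":0,"grip":-1}]'; python3 -c "
from h import *
rem([.42,.03,.30],1.168)
for n in ['scene','wrist','side']: save(n,n+'1.png')"
```

```text
time_s: 1.48
ee_pos: [0.3921, -0.0127, 0.3005]
eef_rot: [-3.14, -0.005, 1.176]
force: [-0.3, 0.1, 0.1]
grip_width: 0.0942
t 1.48 pos [ 0.3921 -0.0127  0.3005] rot [-3.14  -0.005  1.176] F [-0.3  0.1  0.1] w 0.0942
shift rows [1.25 0.23 0.02] turn rows [-0.03 -0.07  0.11]
```

View pics/wrist1.png

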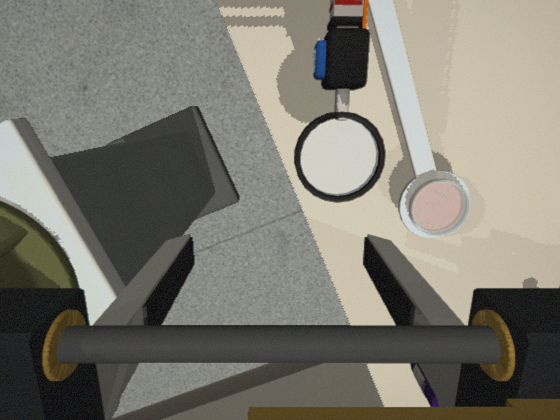

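View pics/scene1.png

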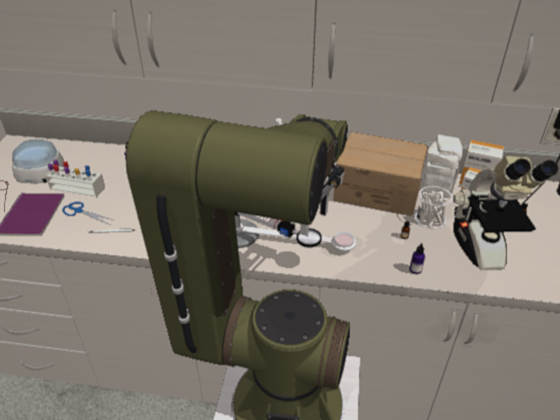

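View pics/side1.png

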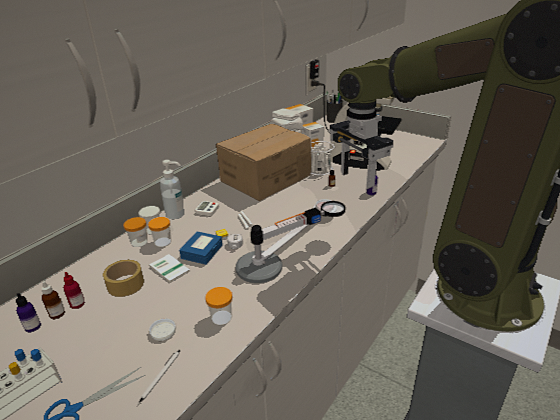

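The wrist view shows the lens at about (340,157), the grip block at about (347,58) with the blue button on its left at (320,60), and the dish at about (438,204). I'll measure these with masks.

Run:
```python
from h import *
w=load('wrist1.png'); im=w['pixels']; hsv=cv2.cvtColor(im,cv2.COLOR_BGR2HSV)
# pink
m=((hsv[...,0]>165)|(hsv[...,0]<8))&(hsv[...,1]>35)&(hsv[...,2]>120); m[:, :390]=0; m[:170]=0;m[240:]=0
ys,xs=np.nonzero(m); print('pink',len(xs),xs.mean(),ys.mean(),xs.min(),xs.max(),ys.min(),ys.max())
D=onz(w,(xs.min()+xs.max())/2,(ys.min()+ys.max())/2,.042)
k=(hsv[...,2]<50).astype(np.uint8); k[:108]=0;k[204:]=0;k[:,:290]=0;k[:,390:]=0
cs,_=cv2.findContours(k,cv2.RETR_EXTERNAL,cv2.CHAIN_APPROX_NONE); c=max(cs,key=cv2.contourArea)
e=cv2.fitEllipse(c); print('rim',e); L=onz(w,*e[0],.107)
b=cv2.inRange(hsv,(100,120,50),(125,255,255)); b[100:]=0
ys,xs=np.nonzero(b); print('blue',xs.min(),xs.max(),ys.min(),ys.max())
k=(hsv[...,2]<60).astype(np.uint8); k[95:]=0;k[:20]=0;k[:,:326]=0;k[:,370:]=0
ys,xs=np.nonzero(k); print('blk',xs.min(),xs.max(),ys.min(),ys.max())
cs,_=cv2.findContours(k,cv2.RETR_EXTERNAL,cv2.CHAIN_APPROX_NONE); c=max(cs,key=cv2.contourArea)
r=cv2.minAreaRect(c); print(r,[onz(w,*p,.122).round(4) for p in cv2.boxPoints(r)])
print('D',D,'L',L)
piv=np.array([.5462,.2350])
for p in (D,L):
  d=p[:2]-piv; print(np.hypot(*d),np.arctan2(d[1],d[0]))
d=(L[:2]-piv);d/=np.hypot(*d);print('grip',L[:2]-d*.072)
cv2.imwrite('pics/z3.png',cv2.resize(im[0:240,280:480],None,fx=2.5,fy=2.5))
```

```text
pink 904 438.9137168141593 204.76106194690266 415 461 183 228
rim ((339.0952453613281, 155.692138671875), (86.50391387939453, 89.37886810302734), 60.342796325683594)
blue 314 326 40 78
blk 326 368 20 89
((347.0, 54.5), (69.0, 42.0), 90.0) [array([0.4724, 0.0974, 0.122 ]), array([0.4988, 0.0864, 0.122 ]), array([0.4844, 0.044 , 0.122 ]), array([0.4567, 0.0555, 0.122 ])]
D [ 0.53317958 -0.09344084  0.042     ] L [0.45071634 0.00449356 0.107     ]
0.32869882750541474 -1.6104187112650707
0.24950019993000122 -1.963513063576559
grip [0.47827072 0.0710124 ]
```

View pics/z3.png

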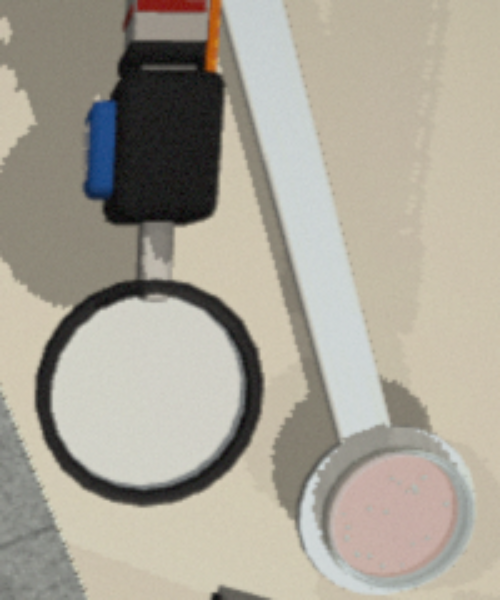

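```bash
python3 -c "
from h import *
rem([.4783,.071,.30],1.178)"
python3 -m pendant '[{"rx":0,"ry":0,"rz":0,"tx":0.9,"ty":0,"tz":0,"grip":-1},{"rx":0,"ry":0,"rz":0,"tx":0.9,"ty":0,"tz":0,"grip":-1},{"rx":0,"ry":0,"rz":0,"tx":0.8,"ty":0,"tz":0,"grip":-1},{"rx":0,"ry":0,"rz":0,"tx":0,"ty":0,"tz":0,"grip":-1}]' 20; python3 -c "
from h import *
rem([.4783,.071,.183],1.178)"
```

```text
t 1.63 pos [ 0.3909 -0.0171  0.3003] rot [-3.139e+00 -3.000e-03  1.172e+00] F [ 1.2 -0.  -0.6] w 0.0941
shift rows [2.88 1.16 0.02] turn rows [-0.03 -0.05 -0.08]
time_s: 1.97
ee_pos: [0.4326, 0.0748, 0.3009]
eef_rot: [-3.14, -0.003, 1.158]
force: [0.0, -1.3, -0.4]
grip_width: 0.0942
t 1.97 pos [0.4326 0.0748 0.3009] rot [-3.140e+00 -3.000e-03  1.158e+00] F [ 0.  -1.3 -0.4] w 0.0942
shift rows [0.36 1.09 2.95] turn rows [-0.02 -0.04 -0.29]
```

```bash
python3 -m pendant '[{"rx":0,"ry":0,"rz":-0.3,"tx":0.3,"ty":0.6,"tz":0,"grip":-1},{"rx":0,"ry":0,"rz":0,"tx":0.1,"ty":0.5,"tz":0,"grip":-1},{"rx":0,"ry":0,"rz":0,"tx":0,"ty":0,"tz":0,"grip":-1}]'; python3 -c "
from h import *
rem([.4783,.071,.183],1.178)"
```

```text
time_s: 2.22
ee_pos: [0.4806, 0.0684, 0.3007]
eef_rot: [-3.14, -0.002, 1.177]
force: [-0.3, 0.0, 0.4]
grip_width: 0.0939
t 2.22 pos [0.4806 0.0684 0.3007] rot [-3.140e+00 -2.000e-03  1.177e+00] F [-0.3  0.   0.4] w 0.0939
shift rows [ 0.03 -0.07  2.94] turn rows [-0.02 -0.03 -0.02]
```

```bash
python3 -m pendant '[{"rx":0,"ry":0,"rz":0,"tx":0.05,"ty":-0.1,"tz":0.5,"grip":-1},{"rx":0,"ry":0,"rz":0,"tx":0,"ty":0,"tz":0.7,"grip":-1},{"rx":0,"ry":0,"rz":0,"tx":0,"ty":0,"tz":0.6,"grip":-1},{"rx":0,"ry":0,"rz":0,"tx":0,"ty":0,"tz":0.5,"grip":-1},{"rx":0,"ry":0,"rz":0,"tx":0,"ty":0,"tz":0.4,"grip":-1},{"rx":0,"ry":0,"rz":0,"tx":0,"ty":0,"tz":0.2,"grip":-1},{"rx":0,"ry":0,"rz":0,"tx":0,"ty":0,"tz":0,"grip":-1}]'; python3 -c "
from h import *
rem([.4783,.071,.183],1.178)
for n in ['wrist','side']: save(n,n+'2.png')"
```

```text
time_s: 2.8
ee_pos: [0.4755, 0.0598, 0.181]
eef_rot: [-3.141, -0.001, 1.161]
force: [0.3, -0.0, -0.6]
grip_width: 0.0942
t 2.8 pos [0.4755 0.0598 0.181 ] rot [-3.141e+00 -1.000e-03  1.161e+00] F [ 0.3 -0.  -0.6] w 0.0942
shift rows [ 0.29 -0.05 -0.05] turn rows [-0.01 -0.02 -0.25]
```

View pics/wrist2.png

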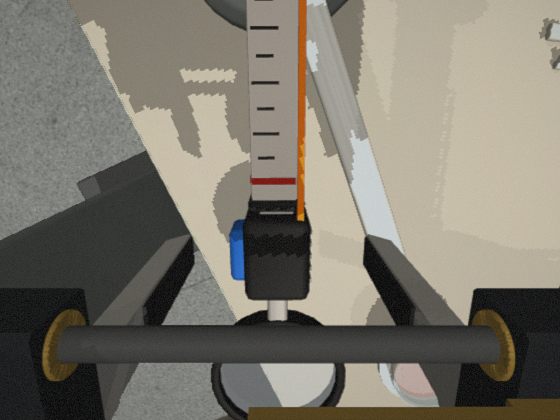

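View pics/side2.png

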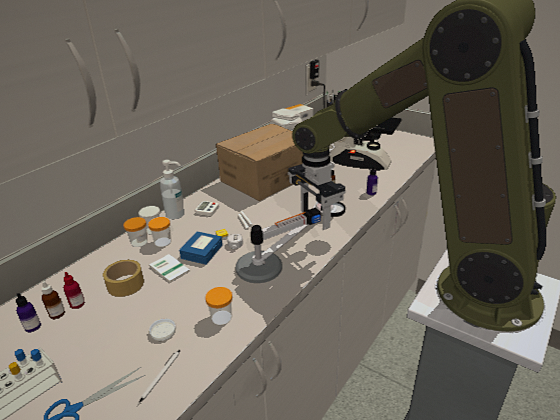

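```bash
python3 -m pendant '[{"rx":0,"ry":0,"rz":-0.25,"tx":0.29,"ty":-0.05,"tz":-0.05,"grip":-1},{"rx":0,"ry":0,"rz":0,"tx":0,"ty":0,"tz":0,"grip":-1},{"rx":0,"ry":0,"rz":0,"tx":0,"ty":0,"tz":0,"grip":-1}]'; python3 -c "
from h import *
rem([.4783,.071,.183],1.178)
w=save('wrist','wrist3.png')
im=w['pixels'];hsv=cv2.cvtColor(im,cv2.COLOR_BGR2HSV)
b=cv2.inRange(hsv,(100,120,50),(125,255,255)); ys,xs=np.nonzero(b)
print('blue',xs.min(),xs.max(),ys.min(),ys.max())
o=ctrl.get_obs();R=Ro.from_euler('xyz',o['eef_rot']).as_matrix()
for x in(xs.min(),):
  for y in (ys.min(),ys.max()):
    p=onz(w,x,y,.112); print(p, R.T@(p-o['ee_pos']))
"
```

```text
time_s: 3.15
ee_pos: [0.4802, 0.0722, 0.188]
eef_rot: [3.136, -0.005, 1.18]
force: [1.2, 1.2, 0.3]
grip_width: 0.094
t 3.15 pos [0.4802 0.0722 0.188 ] rot [ 3.136 -0.005  1.18 ] F [1.2 1.2 0.3] w 0.094
shift rows [-0.05 -0.03  0.12] turn rows [ 0.08 -0.07  0.02]
blue 233 247 240 296
[0.46558772 0.09393479 0.112     ] [ 0.01405459 -0.02230294  0.076054  ]
[0.45314639 0.06638375 0.112     ] [-0.01615855 -0.02329745  0.07590064]
```

View pics/wrist3.png

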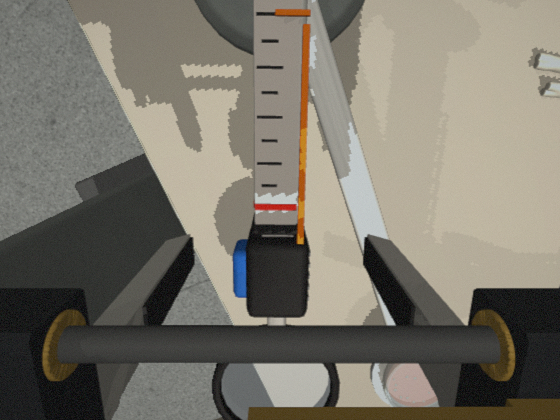

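The fingers straddle the grip. The button spans -16 to +14 mm along tool x, so it is centred. I'll lower slightly and close.

```bash
python3 -m pendant '[{"rx":0.05,"ry":-0.05,"rz":0,"tx":0,"ty":0,"tz":0.1,"grip":-1},{"rx":0,"ry":0,"rz":0,"tx":0,"ty":0,"tz":0,"grip":1},{"rx":0,"ry":0,"rz":0,"tx":0,"ty":0,"tz":0,"grip":1},{"rx":0,"ry":0,"rz":0,"tx":0,"ty":0,"tz":0,"grip":1},{"rx":0,"ry":0,"rz":0,"tx":0,"ty":0,"tz":0,"grip":1},{"rx":0,"ry":0,"rz":0,"tx":0,"ty":0,"tz":0,"grip":1},{"rx":0,"ry":0,"rz":0,"tx":0,"ty":0,"tz":0,"grip":1},{"rx":0,"ry":0,"rz":0,"tx":0,"ty":0,"tz":0,"grip":1}]' 20
python3 -m pendant '[{"rx":0,"ry":0,"rz":0,"tx":0,"ty":0,"tz":0,"grip":1},{"rx":0,"ry":0,"rz":0,"tx":0,"ty":0,"tz":0,"grip":1},{"rx":0,"ry":0,"rz":0,"tx":0,"ty":0,"tz":0,"grip":1}]'; python3 -c "
from h import *
rem([.4783,.071,.183],1.178)
save('wrist','wrist4.png')"
```

```text
time_s: 3.87
ee_pos: [0.4804, 0.0725, 0.1844]
eef_rot: [3.138, -0.001, 1.18]
force: [0.4, -0.6, -0.7]
grip_width: 0.0508
time_s: 4.12
ee_pos: [0.4803, 0.0724, 0.1844]
eef_rot: [3.139, -0.001, 1.18]
force: [-1.3, -2.0, 0.0]
grip_width: 0.0308
t 4.12 pos [0.4803 0.0724 0.1844] rot [ 3.139e+00 -1.000e-03  1.180e+00] F [-1.3 -2.   0. ] w 0.0308
shift rows [-0.05 -0.03  0.03] turn rows [ 0.04 -0.02  0.03]
```

View pics/wrist4.png

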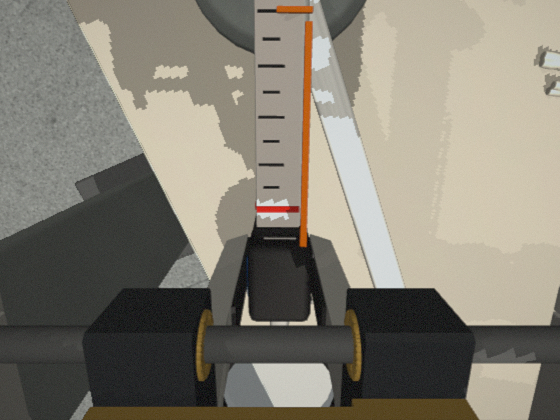

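```bash
python3 -m pendant '[{"rx":0,"ry":0,"rz":-0.5,"tx":0.0,"ty":0.15,"tz":0,"grip":1},{"rx":0,"ry":0,"rz":-0.5,"tx":0.0,"ty":0.15,"tz":0,"grip":1},{"rx":0,"ry":0,"rz":-0.5,"tx":0.0,"ty":0.15,"tz":0,"grip":1},{"rx":0,"ry":0,"rz":-0.5,"tx":0.0,"ty":0.15,"tz":0,"grip":1},{"rx":0,"ry":0,"rz":0,"tx":0,"ty":0,"tz":0,"grip":1}]'
cat >> h.py <<'E'
piv=np.array([.5462,.2350])
def pol(r=.1780,phi=-1.610,z=.1835):
    p=ctrl.get_obs()['ee_pos'][:2]-piv; a=np.arctan2(p[1],p[0]); print('r',np.hypot(*p).round(4),'phi',a.round(4),'yaw should',(a+np.pi).round(4))
    rem([piv[0]+r*np.cos(phi),piv[1]+r*np.sin(phi),z],phi+np.pi)
E
python3 -c "
from h import *
pol(.1754)"
```

```text
time_s: 4.58
ee_pos: [0.504, 0.0642, 0.1844]
eef_rot: [3.138, -0.002, 1.323]
force: [1.9, 0.1, 0.6]
grip_width: 0.0308
r 0.176 phi -1.813 yaw should 1.3286
t 4.58 pos [0.504  0.0642 0.1844] rot [ 3.138e+00 -2.000e-03  1.323e+00] F [1.9 0.1 0.6] w 0.0308
shift rows [0.11 0.88 0.02] turn rows [ 0.05 -0.03 -2.99]
```

```bash
python3 -m pendant '[{"rx":0,"ry":0,"rz":-0.5,"tx":0.0,"ty":0.15,"tz":0,"grip":1},{"rx":0,"ry":0,"rz":-0.5,"tx":0.0,"ty":0.15,"tz":0,"grip":1},{"rx":0,"ry":0,"rz":-0.5,"tx":0.0,"ty":0.15,"tz":0,"grip":1},{"rx":0,"ry":0,"rz":-0.5,"tx":0.0,"ty":0.15,"tz":0,"grip":1},{"rx":0,"ry":0,"rz":-0.5,"tx":0.0,"ty":0.15,"tz":0,"grip":1},{"rx":0,"ry":0,"rz":-0.3,"tx":0.0,"ty":0.1,"tz":0,"grip":1},{"rx":0,"ry":0,"rz":0,"tx":0,"ty":0,"tz":0,"grip":1}]'
python3 -c "
from h import *
pol(.1754)
save('wrist','wrist5.png')"
```

```text
time_s: 5.17
ee_pos: [0.5377, 0.0587, 0.1843]
eef_rot: [3.138, -0.002, 1.517]
force: [1.4, -0.8, 0.9]
grip_width: 0.0309
r 0.1765 phi -1.6188 yaw should 1.5228
t 5.17 pos [0.5377 0.0587 0.1843] rot [ 3.138e+00 -2.000e-03  1.517e+00] F [ 1.4 -0.8  0.9] w 0.0309
shift rows [0.03 0.04 0.02] turn rows [ 0.05 -0.03 -0.2 ]
```

View pics/wrist5.png

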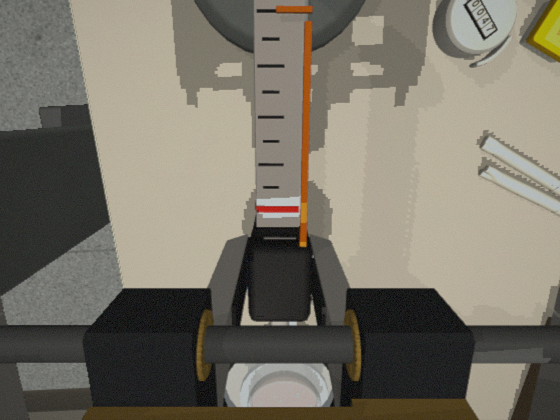

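The boom is in line: the dish shows through the lens, and the pointer tip is at row 10 with the red mark at row 209. Next I'll draw the arm out.

```bash
python3 -m pendant '[{"rx":0,"ry":0,"rz":-0.2,"tx":-0.2,"ty":0.04,"tz":0,"grip":1},{"rx":0,"ry":0,"rz":0,"tx":-0.3,"ty":0,"tz":0,"grip":1},{"rx":0,"ry":0,"rz":0,"tx":-0.3,"ty":0,"tz":0,"grip":1},{"rx":0,"ry":0,"rz":0,"tx":-0.3,"ty":0,"tz":0,"grip":1},{"rx":0,"ry":0,"rz":0,"tx":-0.3,"ty":0,"tz":0,"grip":1},{"rx":0,"ry":0,"rz":0,"tx":0,"ty":0,"tz":0,"grip":1}]'
python3 -c "
from h import *
pol(.2560)
save('wrist','wrist6.png')"
```

```text
time_s: 5.72
ee_pos: [0.5352, 0.0009, 0.1843]
eef_rot: [3.138, -0.005, 1.526]
force: [1.7, 2.7, -0.5]
grip_width: 0.0305
r 0.2344 phi -1.6176 yaw should 1.524
t 5.72 pos [0.5352 0.0009 0.1843] rot [ 3.138 -0.005  1.526] F [ 1.7  2.7 -0.5] w 0.0305
shift rows [-0.54  0.05  0.02] turn rows [ 0.06 -0.07 -0.09]
```

View pics/wrist6.png

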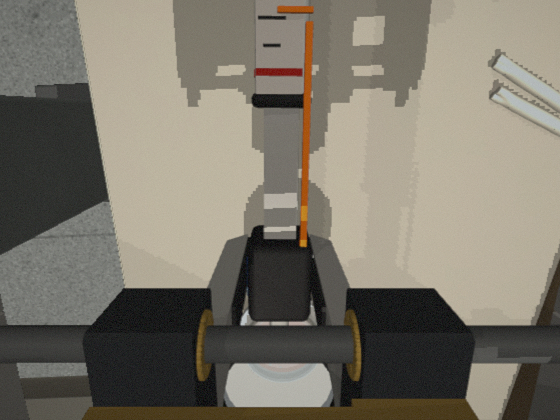

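```bash
python3 -m pendant '[{"rx":0,"ry":0,"rz":-0.1,"tx":-0.2,"ty":0.05,"tz":0,"grip":1},{"rx":0,"ry":0,"rz":0,"tx":-0.2,"ty":0,"tz":0,"grip":1},{"rx":0,"ry":0,"rz":0,"tx":-0.1,"ty":0,"tz":0,"grip":1},{"rx":0,"ry":0,"rz":0,"tx":0,"ty":0,"tz":0,"grip":1}]'
python3 -c "
from h import *
pol(.2560)
w=save('wrist','wrist7.png');hsv=cv2.cvtColor(w['pixels'],cv2.COLOR_BGR2HSV)
s=w['pixels'][0:60,230:340];cv2.imwrite('pics/z7.png',cv2.resize(s,None,fx=6,fy=6,interpolation=cv2.INTER_NEAREST))
cv2.imwrite('pics/z7b.png',cv2.resize(w['pixels'][230:420,190:370],None,fx=3,fy=3,interpolation=cv2.INTER_NEAREST))
"
```

```text
time_s: 6.1
ee_pos: [0.5361, -0.019, 0.1843]
eef_rot: [3.138, -0.006, 1.532]
force: [2.5, 3.6, 0.3]
grip_width: 0.0307
r 0.2542 phi -1.6105 yaw should 1.5311
t 6.1 pos [ 0.5361 -0.019   0.1843] rot [ 3.138 -0.006  1.532] F [2.5 3.6 0.3] w 0.0307
shift rows [-0.04  0.    0.02] turn rows [ 0.05 -0.08  0.01]
```

View pics/z7.png

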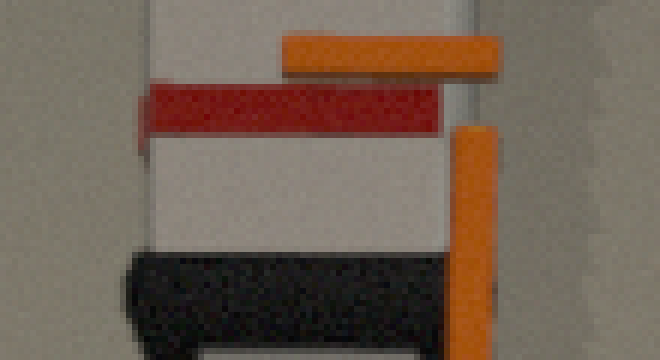

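View pics/z7b.png

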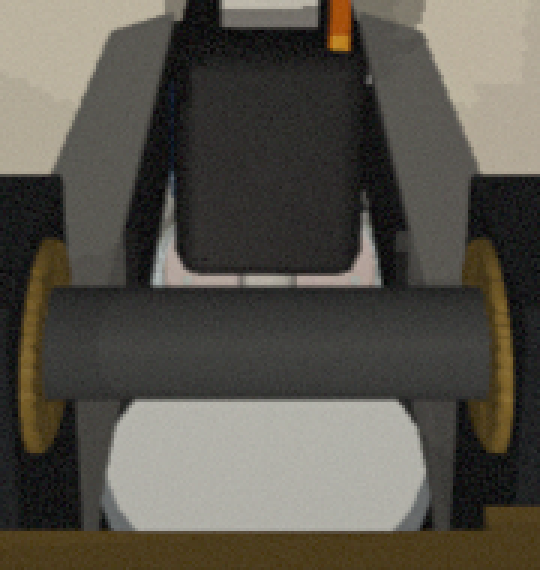

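```bash
python3 -m pendant '[{"rx":0,"ry":0,"rz":0,"tx":-0.06,"ty":0,"tz":0,"grip":1},{"rx":0,"ry":0,"rz":0,"tx":0,"ty":0,"tz":0,"grip":1},{"rx":0,"ry":0,"rz":0,"tx":0,"ty":0,"tz":0,"grip":1}]'
python3 -c "
from h import *
pol(.2560)
for n in ['wrist','side','scene']: save(n,n+'8.png')
w=load('wrist8.png')
cv2.imwrite('pics/z8.png',cv2.resize(w['pixels'][0:60,230:340],None,fx=6,fy=6,interpolation=cv2.INTER_NEAREST))
for p in ((230+390/6,8.8),(276,0)): pass
cv2.imwrite('pics/z8b.png',cv2.resize(load('side8.png')['pixels'][170:290,220:400],None,fx=4.4,fy=4.4,interpolation=cv2.INTER_CUBIC))
cv2.imwrite('pics/z8c.png',cv2.resize(load('scene8.png')['pixels'][170:290,200:450],None,fx=3.2,fy=3.2,interpolation=cv2.INTER_CUBIC))
pol(.2560)
"
```

```text
time_s: 6.4
ee_pos: [0.536, -0.0207, 0.1843]
eef_rot: [3.138, -0.006, 1.532]
force: [1.7, 2.0, 1.3]
grip_width: 0.0304
r 0.2559 phi -1.6108 yaw should 1.5308
t 6.4 pos [ 0.536  -0.0207  0.1843] rot [ 3.138 -0.006  1.532] F [1.7 2.  1.3] w 0.0304
shift rows [-0.    0.    0.02] turn rows [ 0.05 -0.08  0.01]
r 0.2559 phi -1.6108 yaw should 1.5308
t 6.55 pos [ 0.536  -0.0206  0.1843] rot [ 3.138 -0.006  1.532] F [2.3 3.4 0.2] w 0.0308
shift rows [-0.    0.    0.02] turn rows [ 0.05 -0.08  0.01]
```

View pics/z8.png

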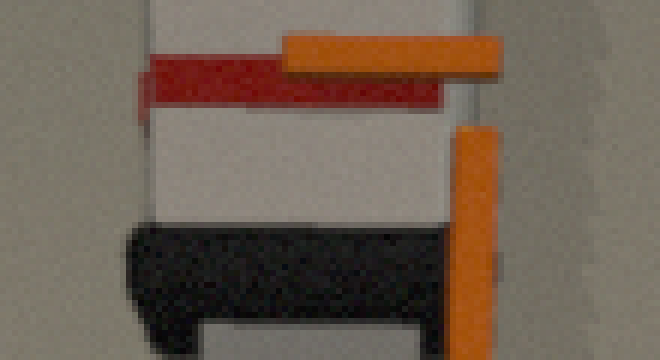

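View pics/z8b.png

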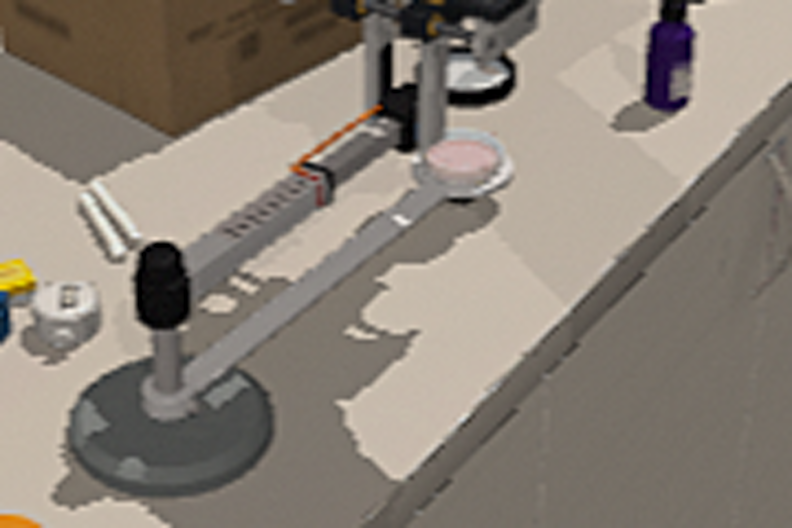

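View pics/z8c.png

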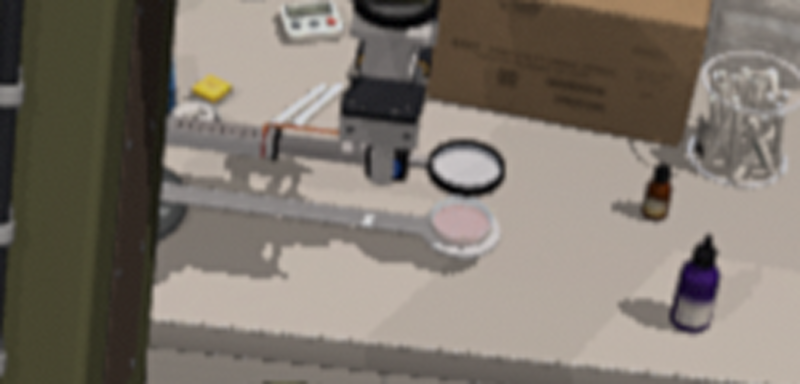

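```bash
python3 -m pendant '[{"rx":0,"ry":0,"rz":0,"tx":-0.03,"ty":0,"tz":0,"grip":1},{"rx":0,"ry":0,"rz":0,"tx":0,"ty":0,"tz":0,"grip":1},{"rx":0,"ry":0,"rz":0,"tx":0,"ty":0,"tz":0,"grip":1},{"rx":0,"ry":0,"rz":0,"tx":0,"ty":0,"tz":0,"grip":1}]'
python3 -c "
from h import *
pol(.2560)
w=save('wrist','wrist9.png')
cv2.imwrite('pics/z9.png',cv2.resize(w['pixels'][0:60,230:340],None,fx=6,fy=6,interpolation=cv2.INTER_NEAREST))
c=load('scene8.png'); L=onz(c,200+466/3.2,170+167/3.2,.107)
D=onz(c,200+461/3.2,170+223/3.2,.042); print('L',L,'D',D)
D0=onz(load('wrist1.png'),438,205.5,.042); print('dish earlier',D0)
s=load('side8.png'); print('dish side',onz(s,220+463/4.4,170+158/4.4,.042))
p=ctrl.get_obs()['ee_pos']; d=p[:2]-piv; d/=np.hypot(*d); print('lens from tcp',p[:2]+.072*d, piv+.33*d)
"
```

```text
time_s: 6.88
ee_pos: [0.5359, -0.0216, 0.1842]
eef_rot: [3.138, -0.006, 1.533]
force: [1.2, 3.3, -0.3]
grip_width: 0.0307
r 0.2568 phi -1.6108 yaw should 1.5308
t 6.88 pos [ 0.5359 -0.0216  0.1842] rot [ 3.138 -0.006  1.533] F [ 1.2  3.3 -0.3] w 0.0307
shift rows [0.02 0.01 0.02] turn rows [ 0.05 -0.08  0.02]
L [ 0.53011322 -0.09667035  0.107     ] D [ 0.52606895 -0.09762781  0.042     ]
dish earlier [ 0.53317958 -0.09344084  0.042     ]
dish side [ 0.52777915 -0.08405727  0.042     ]
lens from tcp [ 0.53303592 -0.09358522] [ 0.53298984 -0.09473549]
```

View pics/z9.png

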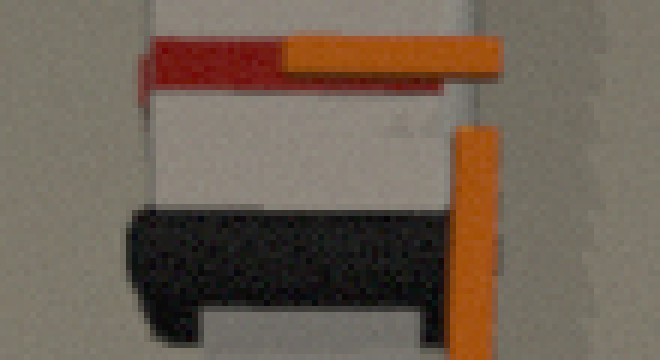

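```bash
python3 -c "
from h import *
pol(.2560); print(ctrl.get_obs()['joint_vel'].round(4)); print(ctrl.hand_in())"
```

```text
r 0.2568 phi -1.6108 yaw should 1.5308
t 6.93 pos [ 0.5359 -0.0216  0.1842] rot [ 3.138 -0.006  1.533] F [1.6 4.  0.1] w 0.0308
shift rows [0.02 0.01 0.02] turn rows [ 0.05 -0.08  0.02]
[ 0.0003  0.0005  0.0016 -0.0005 -0.001  -0.0004]
the job is handed in; nothing more can be done
None
```

The job is handed in at 6.9 s, with the gripper still holding the grip and the button squeezed in. The hand-in gives no verdict.

I took the parked grip from above and closed on the button at a 20 N setting. Then I swung the boom about 20° into line with the dish and drew the arm out.

Last checks:
- **Button:** the finger opening is 30.8 mm, which means the button is in (31 mm when in, 37 mm when out).
- **Pointer:** the arm was drawn out about 80.3 mm by tool travel. In the wrist picture the pointer lies over the red mark, about 1 px short of its middle.
- **At rest:** the arm was still, and the outside force was about 4 N, about what the spring's pull should give.
- **Lens over dish:** the wrist camera and the robot's position agree to about 1 mm, and the scene camera gives about 4 mm. The side camera puts the dish about 10 mm nearer the post and 5 mm nearer the robot. Part of the dish may have been hidden there and I assumed its height, so I did not rely on that reading.
- **Dish and bystanders:** I noticed no contact with the dish, cup or bottles. The scene camera showed the dish and both bottles in place and upright after the move. The last view of the cup was from before the grasp, and I did not measure any of them again.

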